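# Index the vial carousel and press the proud stopper home

### The arm

A 7-joint arm with a two-finger parallel gripper is mounted at the origin on a cart in front of the work surface, level with it; the furniture and walls round the work are solid. World frame = base frame: x ahead of the robot, y to its left, z up, the work surface at z = 0. Lengths are in m, angles in rad, forces in N, time in s.
With the tool pointing down it reaches from about 0.4 to 0.9 m from the base axis. Payload 5.5 kg.
Tool frame: the origin (TCP) lies midway between the tips of the shut fingers; the grasp point (between the pads) lies 19 mm behind it; z points along the fingers, y is the line along which they close (so a half turn about z gives the same grasp; the last joint's range is limited). The gripper opens to 92 mm and grips with 3 to 60 N. Pads are 19 mm wide; open, the fingers measure 130 mm over their backs; the gripper's body (75 mm by 190 mm) begins 47 mm behind the grasp point.
Start: joints at [1.509, 0.501, -0.427, 1.55, 0.221, 1.138, -0.21], TCP at [0.207, -0.616, 0.227] pointing down, gripper open.
Joint ranges: [-2.88, 2.88], [-0.31, 2.03], [-1.54, 1.56], [0.2, 2.42], [-1.41, 4.55], [0.19, 2.02], [-2.57, 2.57]. Speed limits (rad/s): [2.57, 2.57, 3.14, 3.14, 3.14, 3.14, 3.14].

### API

Orientations are given as a unit quaternion [x, y, z, w].
In Python, from bench import ctrl gives the robot as it stands. The module is installed in compiled form; this text tells all that it offers.
- The arm moves only by the tool servo_tool, never from a script. Its argument "steps" is a list of rows, each an object of numbers: "dx", "dy", "dz": the shift along the tool's x, y, z in m; "ax", "ay", "az": the turn, a rotation vector about the tool's x, y, z in degrees. A call has 1 to 5 rows; each row is the pose to reach, as a shift and turn from the pose commanded when the call began, along the tool's axes at that moment; what a row does not reach only later rows make up. A row lasts 1/10 s, in which the tool goes at most 50 mm and 8.59 degrees, less where a joint would pass 70% of its speed; a pose out of reach is approached as far as the arm can. A call with a gripper value outside its range is refused whole. "claw" is the opening, from 0 (shut) to 1 (fully open), set as the call begins (left out, the last holds). The fingers move at their own pace and stop on an object; "force" is the grip in N (left out, the last holds). Time passes only in rows, so rows that repeat a pose let the fingers close. It gives the time, the measured TCP pose, the force, the opening and the grip force at its end, in the units of the state.
- ctrl.get_state(): the state, without advancing time (a new reading comes with each control period).
- ctrl.snapshot(name): name is "side" or "top"; returns the picture (420x560x3 uint8, red, green, blue); there is no depth.
- ctrl.camera_model(name): a dict with "vertical_fov" (degrees; the focal length in pixels is half the picture's height over the tangent of half this angle, whatever the lens; pixels are square), "cx", "cy" (the principal point, pixels), "k1" (the pictures are not rectified: a ray, as slopes to the right and down, at radius r is drawn at 1 + k1 r^2 times it, then the intrinsics apply), "world_to_cam" (4x4, takes a point from world to camera coordinates). Camera axes: x right, y up, looking along -z (the intrinsics and any distortion apply to the point x, -y, -z); pixel columns grow to the right and rows downward; lengths in m; the calibration is good to about 2 mm. A picture is of the moment at which its call begins. camera_model takes no time and is no camera call.
- ctrl.job_done(): hands the job in; it is judged then, once.
The state is a dict: "t": time; "qpos": joint angles; "dq": joint speeds; "joint_torque": joint torques, N m; "position": TCP position; "orientation": TCP orientation; "ft_force": force on the tool from outside, world axes, zero at the start; "torque": the same for the moment, N m; "opening": opening from 0.0 (shut) to 1.0 (fully open); "grip_force": force on a finger pad.
Only numpy, scipy, OpenCV 4.12 (cv2) and the standard library are available. Lean on these libraries where they do the work, as an engineer would, in place of code of your own. Each camera call takes 0.05 s, during which the arm holds its last target. There are 200 camera calls.

### The job

One vial in the carousel still has its stopper standing proud. First lift the dropper bottle off the index plate on the side to which the index arm must swing, and stand it upright on the bench clear of the carousel; leave the other bottle. Then draw the spring index pin by its knob, swing the arm until that vial is under the hand press, let the pin drop home, and only then push the plunger fully down to seat the stopper and let it spring back, knocking over or shifting nothing else.

Things in the scene. Friction and masses are not known exactly. Their poses are not given: they have to be found in the camera images.
- carousel: Fixed carousel; origin on the wheel's axis at bench level, z up. Angles: in its frame, counterclockwise from above, 0 = its x axis, 90 deg = its y axis. Steel index plate: part-ring, radius 73-113 mm, 79 to 221 deg, top at z 16 mm, with five 11 mm holes at radius 92 mm, at 90, 120, 150, 180 and 210 deg. Foot disc radius 74 mm.
- wheel (a joint): Star wheel angle (rad), 0 at the start, + counterclockwise, stops at +-1.12, light friction. Radius 68 mm, 12 pockets 30 deg apart at radius 52 mm, partitions to z 46 mm. Its index arm (16 mm wide, top z 58 mm; end boss 24 mm across, z 28-62 mm, at radius 92 mm over the holes) points to 150 deg + wheel. Target: 290 deg minus the proud vial's start angle, i.e. +-30 or +-60 deg.
- index_pin (a joint): Lift (m) of the spring index pin in the arm's boss: 0 = home in a hole, 0.0085 = tip riding on the plate between holes, 0.016 = upper stop. Spring: 4 N down at 0, 6 N at 0.016. The pin is 8 mm thick with a round end; it finds a hole within about 3 mm, turning the wheel itself, and locks it to about 1 deg.
- knob_grip (a point): Middle of the grip of the pin's black pull knob, on the pin's axis, 92 mm from the wheel's axis; z 76.5 mm with the pin home, rises with it. The knob is a vertical 22 mm cylinder from 9 mm below to 9 mm above this point, then a 27 mm lip (top 16.5 mm above this point); it spins freely on the pin.
- plunger (a joint): Travel of the press plunger (m): 0 = up, 0.022 = lower stop. With a vial beneath, it meets a proud stopper at 0.010 and has it home at 0.020. Its spring takes 3 N at the start and 5 N at the end; pushing the stopper in takes about 4 N more. It springs back by itself.
- plunger_top (a point): Centre of the top of the plunger's black palm knob (36 mm across), z 182 mm when up; it goes straight down with the plunger. Same x, y as press_axis.
- press_axis (a point): Point on the press axis (290 deg, radius 52 mm) at the height of a home stopper's top, z 72 mm. Fixed to the carousel. The grey press stands on a 20 mm column at 290 deg, radius 94 mm; its head (z 106 to 144 mm, 28 mm wide) reaches in to radius 38 mm.
- stopper (a joint): How far the proud stopper has been pushed in (m): 0 = 10 mm proud, 0.010 = home. Moves only in vial_proud, with 4 N friction.
- vial_proud: The glass vial whose grey stopper stands proud: 20 mm across, glass 40 mm high, stopper 16 mm across with its top 56 mm above the origin (46 mm when home). Origin: centre of its underside, 26 mm above the bench. Stands loose in a pocket, at 230, 260, 320 or 350 deg at the start.
- vial_1: Vial with its stopper home (20 mm across, 46 mm high), under the press at the start. Origin: centre of its underside.
- vial_2: Vial like vial_1, in another pocket.
- vial_3: Vial like vial_1, in another pocket.
- vial_4: Vial like vial_1, in another pocket.
- bottle_left: Amber dropper bottle, body 33 mm across and straight from 5 to 41 mm, tapering to 15 mm across at 66 mm, 98 mm high with its bulb, about 70 g; stands on the index plate over the 90 deg hole. In the way when the wheel must turn clockwise (negative). Origin: centre of its underside.
- bottle_right: Amber dropper bottle, body 34 mm across and straight from 5 to 44 mm, tapering to 15 mm across at 70 mm, 102 mm high with its bulb, about 76 g; stands on the index plate over the 210 deg hole. In the way when the wheel must turn counterclockwise (positive). Origin: centre of its underside.
- wash_bottle: Bystander on the bench: wash bottle, 68 mm across, 203 mm high with its spout. Origin under the middle of its 98 mm length including the spout: the axis of its body lies 15 mm along its own y.
- match_box: Bystander on the bench: match box 35x52x14 mm. Origin: centre of its underside.
- tall_dropper: Bystander on the bench: amber dropper bottle 41 mm across, 120 mm high. Origin: centre of its underside.
- glass_beaker: Bystander on the bench: glass beaker 51 mm across, 68 mm high. Origin: centre of its underside.
- salve_tin: Bystander on the bench: round tin 67 mm across, 39 mm high. Origin: centre of its underside.
- gas_rail_mid (a point): Point on the fixed yellow gas rail that runs along y behind the work, 22 mm thick, its axis at x 0.646, z 0.447 (this point: y = -0.2). Two valves hang from it at y = 0.05 and y = 0.47, reaching down to z 0.27 and forward to x 0.618, with hoses below that lie on the bench behind x 0.62. Keep the wrist in front of them.

How it is judged:
On the way, in this order (a step that is already met when the one before it is completed fails the run):
1. with the pin still home, the dropper bottle on the side to which the arm must swing stands released and upright on the bench, clear of the carousel; the other has stayed (value of joint index_pin below 0.002 m and ((x of vial_proud in the frame of carousel below 0.015 m and (height (world z) of bottle_right below 0.006 m and horizontal distance between bottle_right and carousel above 0.09 m and angle between bottle_right's own z axis and vertical below 0.15 rad and distance of bottle_left from where it was at the start of the episode below 0.02 m) and contact force between the fingers and bottle_right below 0.1 N) or (x of vial_proud in the frame of carousel above 0.015 m and (height (world z) of bottle_left below 0.006 m and horizontal distance between bottle_left and carousel above 0.09 m and angle between bottle_left's own z axis and vertical below 0.15 rad and distance of bottle_right from where it was at the start of the episode below 0.02 m) and contact force between the fingers and bottle_left below 0.1 N))), for 0.2 s.
2. the index pin is drawn out of its hole (value of joint index_pin above 0.007 m), for 0.1 s.
3. the proud vial is under the press and the pin has dropped home (horizontal distance between press_axis and vial_proud below 0.004 m and value of joint index_pin below 0.002 m), for 0.2 s.
4. the plunger is pushed all the way down and the stopper is home (value of joint plunger above 0.018 m and value of joint stopper above 0.0085 m), for 0.1 s.
At the end, for the whole second after the job is handed in: The proud vial stands upright within 4 mm of the press axis, the pin is home within 2 mm, the stopper is pushed in at least 8.5 mm, the plunger is back up; the bottle that was in the way stands upright and still on the bench, over 90 mm from the carousel's axis; the other has moved under 2 cm (all of step 3 and value of joint stopper above 0.0085 m and value of joint plunger below 0.002 m and angle between vial_proud's own z axis and vertical below 0.12 rad and linear speed of each of bottle_left, bottle_right below 0.02 m/s and ((value of joint wheel above 0.3 rad and (height (world z) of bottle_right below 0.006 m and horizontal distance between bottle_right and carousel above 0.09 m and angle between bottle_right's own z axis and vertical below 0.15 rad and distance of bottle_left from where it was at the start of the episode below 0.02 m)) or (value of joint wheel below -0.3 rad and (height (world z) of bottle_left below 0.006 m and horizontal distance between bottle_left and carousel above 0.09 m and angle between bottle_left's own z axis and vertical below 0.15 rad and distance of bottle_right from where it was at the start of the episode below 0.02 m)))); the robot touches nothing.
It fails at once if a vial, bottle or other bystander is tipped over (angle between any of vial_1, vial_2, vial_3, vial_4, vial_proud, bottle_left, bottle_right, wash_bottle, tall_dropper, glass_beaker's own z axis and vertical above 0.7 rad).
It fails at once if a bystander on the bench is shifted by more than 3 cm (distance of any of wash_bottle, match_box, tall_dropper, glass_beaker, salve_tin from where it was at the start of the episode above 0.03 m).
It fails at once if the press is pushed down while the pin is out of its hole or the proud vial is not under it (value of joint plunger above 0.006 m and (value of joint index_pin above 0.004 m or horizontal distance between press_axis and vial_proud above 0.008 m)).
It also fails if it takes over 72 s, if anything falls off the work surface, if the arm or the gripper's body presses on something with over 40 N, if the wrist force passes 120 N, or if a joint passes its speed limit or range.

## Working session

There is one attempt and no reset: what is moved stays moved. The work goes in short steps, Python scripts to look and compute and a tool call to move; the robot and the scene stay as the last step left them, time stands still between calls to the robot, and variables do not carry over. Pictures are saved under pics/ and viewed, at most 10 in all, crops included, and the job is handed in when it is done.

Besides the shell and the picture viewer there is one more tool, called after ">>>" in YAML: its name, and indented under it one key for each argument. servo_tool: Moves the arm, as the interface text tells. Its arguments: {"type":"object","properties":{"steps":{"type":"array","items":{"type":"object","properties":{"dx":{"type":"number"},"dy":{"type":"number"},"dz":{"type":"number"},"ax":{"type":"number"},"ay":{"type":"number"},"az":{"type":"number"}}}},"claw":{"type":"number"},"force":{"type":"number"}},"required":["steps"]}

```bash
mkdir -p pics; cat > h.py <<'E'
import numpy as np, cv2
from bench import ctrl
from scipy.spatial.transform import Rotation as R
def K(name):
    m=ctrl.camera_model(name); f=210/np.tan(np.radians(m["vertical_fov"])/2)
    return m,f,np.array(m["world_to_cam"])
def proj(name,P):
    m,f,T=K(name); P=np.atleast_2d(P); c=P@T[:3,:3].T+T[:3,3]
    s=np.c_[c[:,0],-c[:,1]]/(-c[:,2:]); s=s*(1+m["k1"]*(s**2).sum(1,keepdims=True))
    return s*f+[m["cx"],m["cy"]]
def ray(name,uv):
    m,f,T=K(name); d=(np.array(uv,float)-[m["cx"],m["cy"]])/f; s=d.copy()
    for _ in range(30): s=d/(1+m["k1"]*(s@s))
    o=-T[:3,:3].T@T[:3,3]; return o,T[:3,:3].T@np.array([s[0],-s[1],-1])
def onz(name,uv,z):
    o,d=ray(name,uv); return o+d*(z-o[2])/d[2]
def tri(a,b):
    (o,d),(p,e)=ray("top",a),ray("side",b)
    t=np.linalg.lstsq(np.c_[d,-e],p-o,rcond=None)[0]; A=o+d*t[0];B=p+e*t[1]
    return (A+B)/2,np.linalg.norm(A-B)
def snap(name,f):
    im=ctrl.snapshot(name); cv2.imwrite(f"pics/{f}.png",im[:,:,::-1]); return im
E
python3 - <<'E'
from h import *
for n in("top","side"):
    snap(n,n+"0"); m,f,T=K(n); print(n,f,m["k1"],-T[:3,:3].T@T[:3,3],T[:3,:3].round(2).tolist())
s=ctrl.get_state(); print(s)
E
```

```text
top 545.3562188262438 -0.031169097917436814 [ 0.36584017 -0.07157098  1.72947105] [[0.0, -1.0, 0.02], [0.99, 0.01, 0.12], [-0.12, 0.02, 0.99]]
side 511.1929201561061 0.013585808304583943 [ 0.44612114 -1.13601307  1.11304838] [[1.0, -0.07, 0.02], [0.03, 0.62, 0.78], [-0.06, -0.78, 0.62]]
{'t': 0.1, 'qpos': array([ 1.5092346 ,  0.50177343, -0.4267834 ,  1.55130919,  0.22080734,
        1.13829039, -0.2103323 ]), 'dq': array([ 0.00021387, -0.00251746, -0.00016961, -0.00272798,  0.00233978,
        0.00017602,  0.00036902]), 'joint_torque': array([-1.09254406e-02, -5.67874467e+01, -5.83892629e+00, -2.79914260e+01,
       -6.90802373e-02,  2.40766327e-02,  3.52817790e-05]), 'position': array([ 0.20715631, -0.61546117,  0.2257829 ]), 'orientation': array([ 9.86845549e-01,  1.61663587e-01, -1.12792892e-04, -8.57254130e-04]), 'ft_force': array([-0.04804771,  0.13617203, -1.26333552]), 'torque': array([-0.00491198, -0.04043076, -0.01530362]), 'grip_force': 0.0, 'opening': 1.0000435697557075}
```

View pics/top0.png

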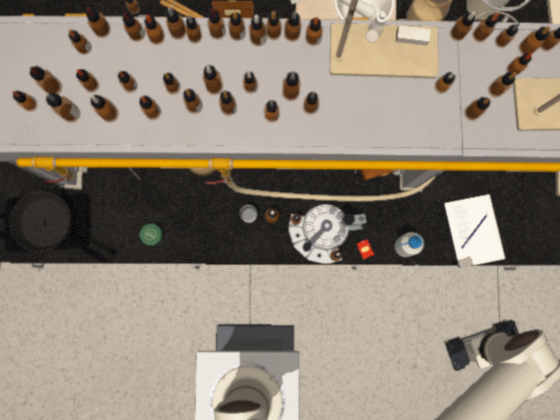

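View pics/side0.png

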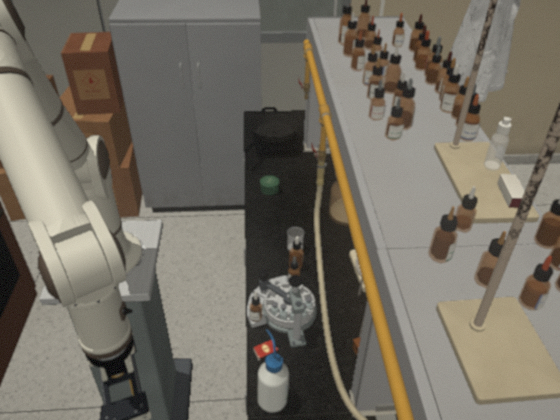

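The top view shows the carousel at about (325,230), the press at (358,222), and the bottles at (297,220) and (337,256). The side view shows the carousel at about (283,302). I'll enlarge both.

```bash
python3 - <<'E'
from h import *
a=cv2.imread("pics/top0.png")[185:275,230:380]; b=cv2.imread("pics/side0.png")[225:365,225:345]
cv2.imwrite("pics/c1.png",cv2.resize(a,None,fx=5.3,fy=5.3,interpolation=cv2.INTER_CUBIC))
cv2.imwrite("pics/c2.png",cv2.resize(b,None,fx=4.2,fy=4.2,interpolation=cv2.INTER_CUBIC))
E
```

```text
(no output)
```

View pics/c1.png

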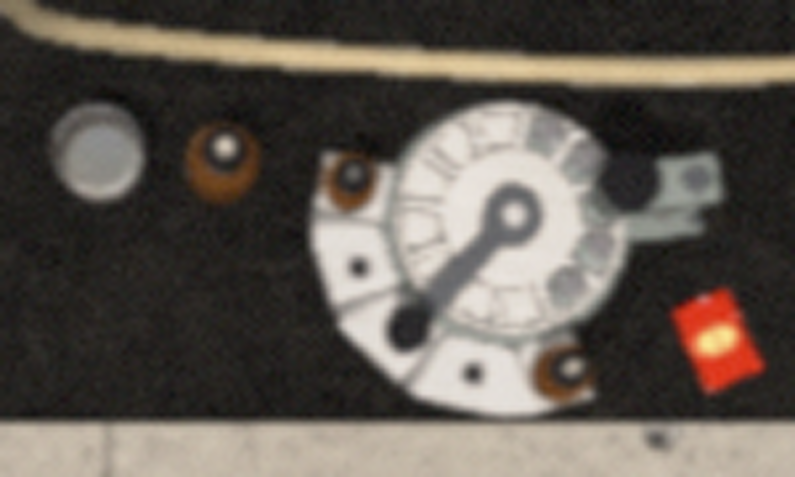

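View pics/c2.png

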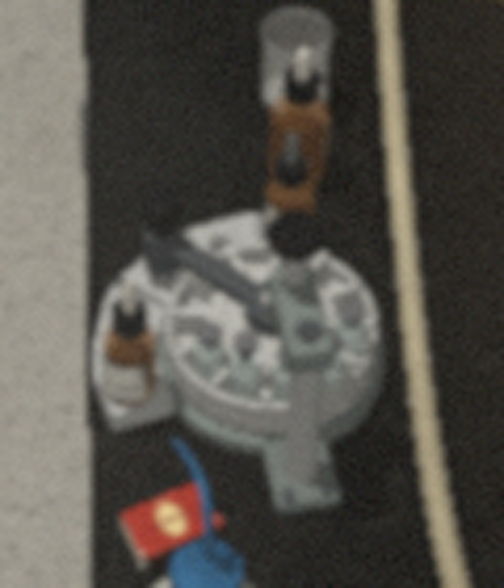

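The top crop shows the hub at (512,215) and the arm pointing to the knob at (408,327). Holes are visible at (359,267) and (473,373). Vials are at (547,130), (585,160), (595,250) and (568,285). I'll work out the carousel pose and then the predicted stopper positions in the side view for both heights.

```bash
python3 - <<'E'
from h import *
im=cv2.imread("pics/top0.png"); g=cv2.cvtColor(im,cv2.COLOR_BGR2GRAY).astype(float)
def P(c): return np.array([230+(c[0]+.5)/5.3-.5,185+(c[1]+.5)/5.3-.5])
def dark(uv,r=4):
    u,v=np.round(uv).astype(int); w=g[v-r:v+r+1,u-r:u+r+1]; k=np.clip(150-w,0,None)
    yy,xx=np.mgrid[-r:r+1,-r:r+1]; return np.array([u+(k*xx).sum()/k.sum(),v+(k*yy).sum()/k.sum()])
h1=onz("top",dark(P((359,267))),.016)[:2]; h2=onz("top",dark(P((473,373))),.016)[:2]
print(h1,h2,"chord",np.linalg.norm(h1-h2))
d=h2-h1; m=(h1+h2)/2; n=np.array([-d[1],d[0]])/np.linalg.norm(d)
c=m+n*.0797; print("centre",c, "yaw", np.degrees(np.arctan2(*(m-c)[::-1]))-150)
hub=onz("top",P((513,214)),.06); print("hub z.06",hub)
k=onz("top",P((408,327)),.093); print("knob",k, np.linalg.norm(k[:2]-c),np.degrees(np.arctan2(*(k[:2]-c)[::-1])))
pl=onz("top",P((630,180)),.182); print("plunger",pl,np.linalg.norm(pl[:2]-c),np.degrees(np.arctan2(*(pl[:2]-c)[::-1])))
for b in((353,173),(570,368)):
    q=onz("top",P(b),.1)[:2]; print("bulb",q,np.linalg.norm(q-c),np.degrees(np.arctan2(*(q-c)[::-1])))
for v in((547,130),(585,160),(595,250),(568,285)):
    q=onz("top",P(v),.072)[:2]; print("vial",q,np.linalg.norm(q-c),np.degrees(np.arctan2(*(q-c)[::-1])))
E
```

```text
[ 0.51117358 -0.1494689 ] [ 0.44855534 -0.21755566] chord 0.0925032400066728
centre [ 0.53852743 -0.23746361] yaw -12.604215877170475
hub z.06 [ 0.53904442 -0.23749291  0.06      ]
knob [ 0.47084474 -0.17421235  0.093     ] 0.09263730017658384 136.93841925714983
plunger [ 0.54525276 -0.28885228  0.182     ] 0.05182687723148474 -82.54397036359964
bulb [ 0.55773278 -0.1425809 ] 0.09680689259516896 78.55727225658957
bulb [ 0.44772884 -0.26529431] 0.09496804941507712 -162.9591627914572
vial [ 0.58687244 -0.25632443] 0.05189383621205874 -21.31223046967603
vial [ 0.56949712 -0.27826731] 0.05122561441292545 -52.80177608765066
vial [ 0.51721304 -0.28360935] 0.050830421804398535 -114.7918775003514
vial [ 0.49688553 -0.26783142] 0.05153882966284282 -143.89819176774208
```

```bash
python3 - <<'E'
from h import *
im=cv2.imread("pics/side0.png"); S=10; x0,y0=255,268
cr=cv2.resize(im[y0:y0+60,x0:x0+75],None,fx=S,fy=S,interpolation=cv2.INTER_CUBIC)
c=np.array([.5387,-.2375]); yaw=-12.7
for a in(230,260,320,350):
    t=np.radians(a+yaw); p=c+.052*np.array([np.cos(t),np.sin(t)])
    for z,col in((.072,(0,255,0)),(.082,(0,0,255))):
        th=np.linspace(0,2*np.pi,40); ring=np.c_[p[0]+.008*np.cos(th),p[1]+.008*np.sin(th),0*th+z]
        q=((proj("side",ring)-[x0,y0]+.5)*S).astype(int); cv2.polylines(cr,[q],True,col,1)
    cv2.putText(cr,str(a),tuple(int(i) for i in q[0]),0,.5,(255,0,0),1)
cv2.imwrite("pics/c3.png",cr)
E
```

```text
(no output)
```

View pics/c3.png

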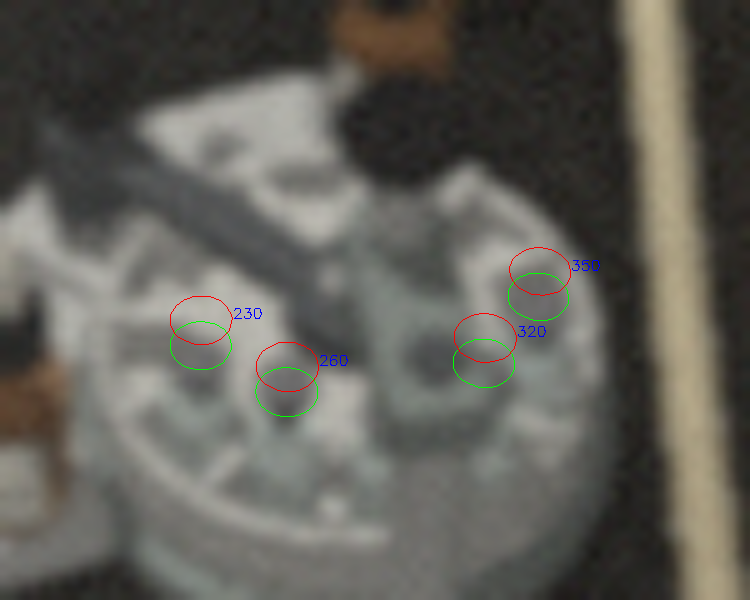

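```bash
python3 - <<'E'
from h import *
g=np.mean([ctrl.snapshot("side").astype(float) for _ in range(6)],axis=0)
x0,y0=255,268; c=np.array([.5387,-.2375])
np.save("pics/s.npy",g); cr=cv2.resize(np.clip(g*1.4,0,255).astype(np.uint8)[y0:y0+60,x0:x0+75,::-1],None,fx=10,fy=10,interpolation=cv2.INTER_CUBIC); cv2.imwrite("pics/c4.png",cr)
for a in(230,260,320,350):
    t=np.radians(a-12.7); p=[*(c+.052*np.array([np.cos(t),np.sin(t)])),.082]
    u,v=proj("side",p)[0]; q=np.round([u,v]).astype(int)
    print(a,u.round(1),v.round(1),[int(x) for x in g.mean(2)[q[1]-4:q[1]+10,q[0]-1:q[0]+2].mean(1)])
E
```

```text
230 274.6 299.5 [157, 168, 177, 179, 169, 148, 123, 110, 109, 102, 93, 102, 122, 135]
260 283.3 304.2 [121, 130, 139, 136, 122, 111, 109, 103, 92, 93, 108, 124, 130, 137]
320 303.0 301.3 [150, 153, 152, 148, 144, 133, 113, 107, 110, 111, 107, 101, 92, 90]
350 308.5 294.6 [133, 143, 143, 127, 113, 107, 106, 107, 106, 101, 95, 101, 119, 133]
```

View pics/c4.png

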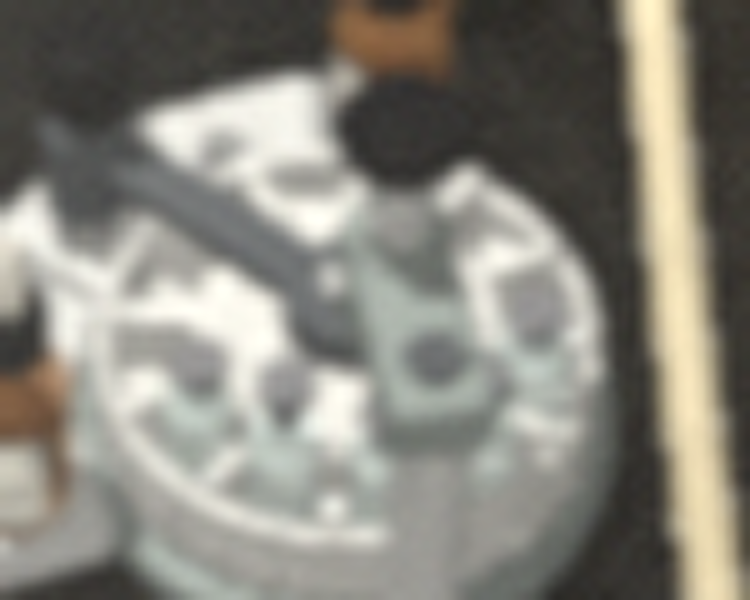

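The averaged side crop suggests the 350 stopper (at about (535,305)) is taller than those at 230 and 260. I'll check that by blob size and two-view triangulation.

```bash
python3 - <<'E'
from h import *
S=np.mean([ctrl.snapshot("side").astype(float) for _ in range(10)],axis=0)
T=np.mean([ctrl.snapshot("top").astype(float) for _ in range(10)],axis=0)
np.save("pics/s.npy",S);np.save("pics/t.npy",T)
def view(G,n,x0,y0,w,h,f):
    c=np.clip(G*1.3,0,255).astype(np.float32)[y0:y0+h,x0:x0+w,::-1]
    return cv2.resize(c,None,fx=f,fy=f,interpolation=cv2.INTER_LANCZOS4)
a=view(S,"s",265,288,52,30,14); 
b=view(T,"t",322,203,26,40,14)
cv2.imwrite("pics/c5.png",np.clip(a,0,255)); cv2.imwrite("pics/c6.png",np.clip(b,0,255))
c=np.array([.5387,-.2375])
G=S.mean(2)
for a in(230,260,320,350):
    t=np.radians(a-12.7); u,v=proj("side",[*(c+.052*np.array([np.cos(t),np.sin(t)])),.077])[0]
    print(a,int(u),int(v)); print(G[int(v)-6:int(v)+12,int(u)-6:int(u)+8].astype(int))
E
```

```text
230 274 300
[[123 109 112 116 116 115 115 120 122 116  98  80  75  77]
 [109 106 122 130 126 119 123 144 160 160 140 108  84  75]
 [107 114 140 152 148 138 139 157 175 178 167 145 123 100]
 [126 136 155 169 169 162 160 169 177 179 175 169 160 142]
 [157 163 171 175 178 178 176 177 178 177 176 176 175 168]
 [161 166 170 171 173 175 178 179 178 178 175 176 177 174]
 [134 137 138 139 139 145 160 172 175 174 174 175 177 176]
 [115 116 116 115 114 120 135 150 159 168 173 176 178 179]
 [111 112 113 111 110 111 116 121 132 151 167 175 178 179]
 [114 115 114 109 108 107 109 108 115 132 157 171 173 167]
 [131 136 131 119 110 109 109 107 110 127 155 168 161 147]
 [159 165 159 141 118 104 102  99 105 127 157 167 152 129]
 [170 176 171 154 129 105  93  88  97 127 155 165 148 122]
 [169 168 162 153 139 119 103  97 107 127 150 159 144 119]
 [160 149 138 139 143 135 124 120 125 130 139 150 145 121]
 [141 124 117 126 139 142 139 135 132 125 123 137 148 133]
 [137 121 113 117 129 137 138 135 128 118 109 122 144 138]
 [148 135 119 114 119 122 124 125 124 117 112 121 139 139]]
260 283 305
[[178 175 176
[... 2618 characters left out ...]
 140 117 107 105 106 107 108 122 143 133  92  54]
 [151 163 147 121 107 107 107 108 108 118 138 137 104  62]
 [145 160 151 125 110 107 107 105 105 114 134 141 118  73]
 [137 154 153 135 117 105 101  98 102 118 140 147 124  79]
 [130 150 154 144 122 101  90  89 102 129 151 150 122  75]
 [120 138 145 140 126 108  98  96 109 128 140 139 116  75]
 [104 115 121 128 130 125 119 117 120 122 127 135 119  81]
 [103 106 108 116 130 139 137 134 127 120 124 139 127  88]
 [114 111 104 107 123 136 140 135 125 118 123 133 122  85]
 [121 113  99  96 110 126 131 131 127 121 118 114 101  75]][ WARN:0@24.358] global loadsave.cpp:1063 imwrite_ Unsupported depth image for selected encoder is fallbacked to CV_8U.
```

View pics/c5.png

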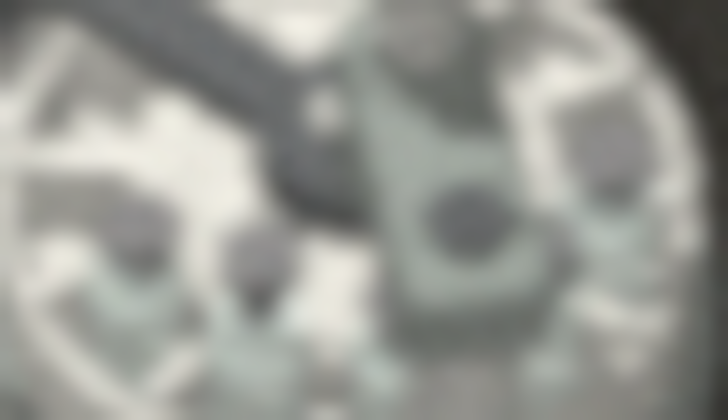

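View pics/c6.png

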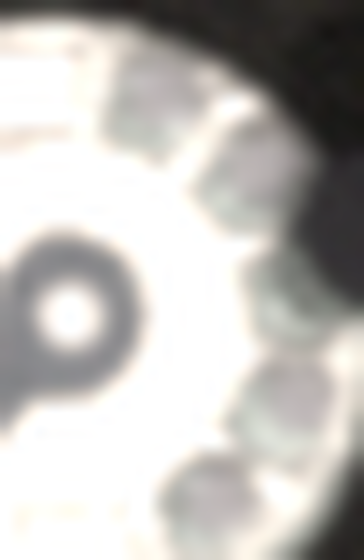

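In the side crop, the 350 blob (560–650, 95–200) is about 100 px tall, against about 75 px for 230 and 260. In the top crop the vials look alike. I'll use a chroma mask to settle it numerically.

```bash
python3 - <<'E'
from h import *
c=np.array([.5387,-.2375])
for n,f in(("side","s"),("top","t")):
    I=np.load(f"pics/{f}.npy").astype(np.float32); D=I[:,:,2]-I[:,:,0]; E=I[:,:,1]-(I[:,:,0]+I[:,:,2])/2
    if n=="side":
        for a in(230,260,320,350):
            t=np.radians(a-12.7); u,v=proj("side",[*(c+.052*np.array([np.cos(t),np.sin(t)])),.077])[0]
            print(a,int(u),int(v)); print("E*2 (green excess)"); print((E[int(v)-5:int(v)+10,int(u)-5:int(u)+6]*2).astype(int)); 
E
```

```text
230 274 300
E*2 (green excess)
[[ 4  2  3  3  3  5  5  5  7  6  3]
 [ 4  5  5  5  5  5  6  7  7  5  5]
 [ 4  6  5  5  4  5  4  4  6  6  5]
 [ 6  4  5  5  5  5  6  5  5  6  6]
 [ 4  5  4  4  5  5  6  7  5  5  4]
 [ 4  4  3  3  4  5  5  5  6  6  6]
 [ 4  4  3  2  3  3  4  4  3  6  5]
 [ 3  4  3  3  1  0  1  1  2  5  6]
 [ 3  3  4  1  0 -1  0 -1  2  5  6]
 [ 5  5  3  0 -1  0  0  0  1  3  7]
 [ 6  5  5  2  1  0  0  0  4  5  5]
 [ 6  7  7  7  3  2  1  3  5  6  4]
 [ 6  6  9 10  8  6  5  7  8  6  6]
 [ 5  7 11 12 13 11  9 10  9  8  6]
 [ 3  4 10 12 15 12 12 12 11  6  6]]
260 283 305
E*2 (green excess)
[[ 6  6  5  4  4  4  2  2  0  2  1]
 [ 6  5  5  5  5  2  3  1  0  2  2]
 [ 5  6  6  6  5  4  3  1  2  1  2]
 [ 5  6  6  5  4  3  3  2  2  1  2]
 [ 3  7  5  3  2  1  1  0  3  2  2]
 [ 5  5  4  0  0 -1 -1  0  2  4  4]
 [ 6  4  3  2  1  0 -1  0  4  5  5]
 [ 6  6  3  1  0  0  1  1  4  5  6]
 [ 8  6  6  5  1  0  1  4  5  6  5]
 [ 6  6  8  9  5  2  3  6  8  7  6]
 [ 5  6 10 11  7  6  6  9  8  6  5]
 [ 7  7 11 12  9  9 11 10  9  7  4]
 [ 8  7 11 11 12 11 12 10  9  5  6]
 [ 6  8 11 13 11 11 11 10  8 
[... 487 characters left out ...]
 10  9  7  7  8  9]
 [11 10  9  9  8  8  7  9  9  8 10]
 [ 8  8  7  7  8  7  6  8 10  8  6]
 [ 6  7  6  6  7  6  8  9  9  7  4]]
350 308 295
E*2 (green excess)
[[ 2  2  3  3  4  2  4  2  3  1  0]
 [ 3  4  5  4  5  3  6  5  1  0  1]
 [ 5  4  4  6  5  7  3  4  3  3  2]
 [ 6  4  5  5  6  6  5  4  3  4  1]
 [ 4  7  5  4  4  4  5  4  3  2  3]
 [ 5  5  4  4  5  3  3  5  4  3  3]
 [ 5  4  3  3  3  2  2  3  3  4  4]
 [ 5  4  3  2  0  0  0  1  4  6  6]
 [ 5  4  3  1  0  0 -1  0  2  3  4]
 [ 4  3  2  0  0 -1  0  0  1  4  4]
 [ 4  4  4  3  0  0  0  1  2  3  5]
 [ 5  6  8  6  3  2  4  4  5  6  5]
 [ 7  7  9  9  8  6  5  6  6  5  5]
 [ 7  6  8 10 11 10 10 10  8  5  3]
 [ 8  5  5  8 12 12 12 12  8  6  3]]
```

```bash
python3 - <<'E'
from h import *
T=np.load("pics/t.npy").astype(np.float32); E=T[:,:,1]-(T[:,:,0]+T[:,:,2])/2; G=T.mean(2)
c=np.array([.5387,-.2375])
for a in(230,260,320,350):
    t=np.radians(a-12.7); u,v=proj("top",[*(c+.052*np.array([np.cos(t),np.sin(t)])),.072])[0]
    print(a,u.round(2),v.round(2),int(u),int(v)); s=np.s_[int(v)-5:int(v)+6,int(u)-5:int(u)+6]
    print(np.hstack([(E[s]*2).astype(int),G[s].astype(int)]))
E
```

```text
230 337.15 238.22 337 238
[[  0   0   0   1   2   1   4   9  10   7   1 224 223 223 221 213 187 154
  153 165 163 154]
 [  0   0   0   3   0   0   0   5   8   8   8 224 224 223 218 212 199 170
  154 163 170 167]
 [  1   2   1   1   0   0   0   1   4   5   7 222 219 210 184 160 153 148
  146 155 164 167]
 [  3   1   1   2   0  -2  -2   0   2   2   3 218 204 176 149 134 128 129
  142 169 176 164]
 [  1   1   3   1  -2  -4  -4  -1   0   0   0 213 180 148 144 145 139 136
  144 180 204 192]
 [  0   3   4   0  -3  -5  -5  -2   0   0   0 203 161 134 138 144 143 140
  140 164 200 209]
 [  0   3   4   1  -3  -4  -4  -3   0   1   1 199 161 134 138 143 144 144
  148 165 186 197]
 [  0   3   5   4   0  -2  -2   0   0   1   3 210 180 149 147 146 149 157
  163 175 186 179]
 [  0   1   6   7   6   3   3   1   2   4   5 198 184 157 157 156 157 170
  182 186 177 153]
 [  0   0   1   4   4   4   2   3   5   5   6 191 190 170 161 163 162 175
  188 178 153 121]
 [  0   0   2   1   1   3   2   3   6   5   4 183 193 188 180 180 178 185
  179 154 121  86]]
260 342.46 231.31 342 231
[[  3   4   1   5   6   
[... 2399 characters left out ...]
0 192 188 158 135 130 129 123
  116 110  93  60]
 [  0   1   0  -1  -4  -4  -5  -2  -1   0   1 194 184 153 144 143 138 133
  136 151 145 106]
 [  0   2   3   0  -4  -6  -4  -3  -1   0   1 197 181 149 142 143 140 136
  134 145 157 155]
 [  0   2   4   0  -3  -5  -4  -2   0   0  -1 192 169 141 137 141 143 143
  139 148 183 204]
 [  0   3   6   4   0  -1  -1  -1   1   0   0 197 163 144 144 145 151 159
  160 170 191 185]
 [  0   3   6   8   7   6   5   3   2   2   1 194 165 149 149 147 154 171
  179 187 180 151]
 [  0   2   4   7   6   6   3   1   0   1   0 201 185 169 162 156 159 174
  194 194 170 145]
 [  2   2   2   3   2   1   1  -1   1   2  -1 215 213 209 198 179 170 192
  206 185 152 140]]
```

The chroma masks remove the shadows. At 230, 320 and 350 the stopper tops sit about 1 px below the predicted home position, while the 260 top sits 2–2.5 px higher. In the top view the 260 stopper is also displaced outward, with more of the glass showing. So the proud vial is at 260°, which means a target of +30° and moving bottle_right. Next I'll compute the approach.

```bash
cat >> h.py <<'E'
def pose():
    s=ctrl.get_state(); return s,np.array(s["position"]),R.from_quat(s["orientation"])
def goto(target,yaw,p=None,q=None):
    s,p0,q0=pose(); p=p0 if p is None else np.array(p); q=q0 if q is None else q
    tq=R.from_quat([np.cos(np.radians(yaw/2)),np.sin(np.radians(yaw/2)),0,0])
    print("t",round(s["t"],2),"p",p0.round(4),"F",np.round(s["ft_force"],1),"open",round(s["opening"],3),"grip",round(s["grip_force"],1))
    print(" d",(q.inv().apply(np.array(target)-p)*1000).round(1),"rot",(q.inv()*tq).as_rotvec(degrees=True).round(1))
E
python3 - <<'E'
from h import *
goto([.449,-.265,.226],23.6); goto([.449,-.265,.15],23.6)
im=cv2.imread("pics/top0.png"); hsv=cv2.cvtColor(im,cv2.COLOR_BGR2HSV)
for nm,lo,hi,z,box in(("match",(0,150,120),(12,255,255),.014,(355,235,380,265)),("wash cap",(95,120,80),(125,255,255),.18,(395,225,430,265)),("amber",(5,120,40),(20,255,255),.03,(285,205,345,268))):
    x0,y0,x1,y1=box; m=cv2.inRange(hsv,lo,hi)[y0:y1,x0:x1]; n,l,st,ce=cv2.connectedComponentsWithStats(m)
    for i in range(1,n):
        if st[i,4]>15: print(nm,st[i],onz("top",ce[i]+[x0,y0],z).round(3))
print("bench edge",onz("top",(330,264),0),"drop spot",proj("top",[.475,-.04,0]), "tall", onz("top",(271.9,215.5),.12))
E
```

```text
t 1.4 p [ 0.2075 -0.616   0.2267] F [ 0.3 -0.5  0.3] open 0.999 grip 0.0
 d [ 340.9 -255.5    0.7] rot [-0. -0. -5.]
t 1.4 p [ 0.2075 -0.616   0.2267] F [ 0.3 -0.5  0.3] open 0.999 grip 0.0
 d [ 340.9 -255.5   76.7] rot [-0. -0. -5.]
match [  2   5  17  19 173] [ 0.469 -0.363  0.014]
wash cap [ 14  11  13  12 113] [ 0.48 -0.48  0.18]
amber [ 7 12  8  7 22] [ 0.554 -0.141  0.03 ]
amber [46 47  8  8 25] [ 0.444 -0.263  0.03 ]
bench edge [ 0.42109939 -0.25427012  0.        ] drop spot [[262.45074363 246.6187748 ]] tall [ 0.56009419 -0.06943968  0.12      ]
```

>>> servo_tool:
  steps:
    - {"dx":0.034,"dy":-0.0255}
    - {"dx":0.068,"dy":-0.051}
    - {"dx":0.102,"dy":-0.0765}
    - {"dx":0.136,"dy":-0.102}
    - {"dx":0.17,"dy":-0.1275}
  claw: 0.65

```text
invalid input
```

>>> servo_tool:
  steps:
    - {"dx":0.034,"dy":-0.0255}
    - {"dx":0.068,"dy":-0.051}
    - {"dx":0.102,"dy":-0.0765,"az":-2}
    - {"dx":0.136,"dy":-0.102,"az":-5}
    - {"dx":0.171,"dy":-0.128,"dz":0.03,"az":-5}

```text
invalid input
```

>>> servo_tool:
  steps:
    - {"dz":0.02}
    - {"dz":0.04}
    - {"dz":0.04}
    - {"dz":0.04}

```text
invalid input
```

```bash
python3 - <<'E'
from h import *
snap("top","t1"); im=snap("side","s1"); goto([.449,-.265,.031],23.6)
a=cv2.resize(cv2.imread("pics/t1.png")[190:280,290:390],None,fx=4,fy=4,interpolation=cv2.INTER_CUBIC)
b=cv2.resize(cv2.imread("pics/s1.png")[235:345,225:325],None,fx=4,fy=4,interpolation=cv2.INTER_CUBIC)
a=cv2.copyMakeBorder(a,0,80,0,0,0); cv2.imwrite("pics/c7.png",np.hstack([a,b]))
E
```

```text
t 1.5 p [ 0.2075 -0.616   0.2267] F [-0.5 -0.3 -0.1] open 0.999 grip 0.0
 d [ 340.9 -255.6  195.7] rot [ 0. -0. -5.]
```

View pics/c7.png

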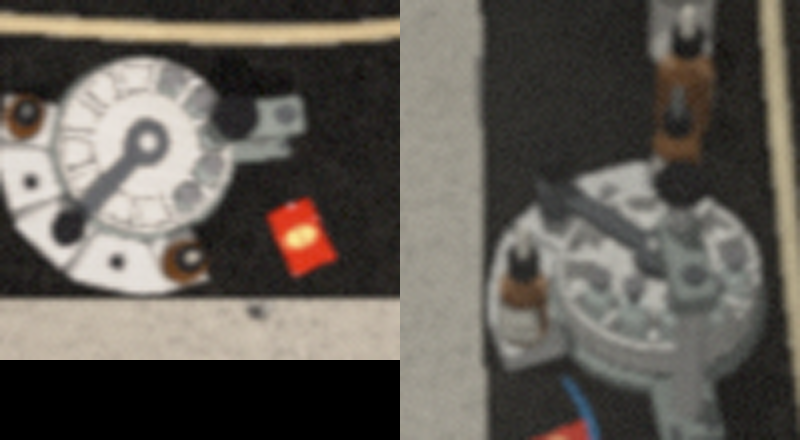

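The moves were refused as invalid input, so the arm hasn't moved; the picture just shows the unchanged scene, with bottle_right at (185,258). I'll retry one row with all keys given.

>>> servo_tool:
  steps:
    - {"dx":0.034,"dy":-0.0255,"dz":0,"ax":0,"ay":0,"az":0}
  claw: 0.65
  force: 25

```text
t: 1.6
position: [0.2261, -0.5855, 0.2262]
orientation: [0.988, 0.157, -0.001, 0.001]
ft_force: [1.3, 0.0, -0.5]
opening: 0.95
grip_force: 0.0
```

>>> servo_tool:
  steps:
    - {"dx":0.034,"dy":-0.0255,"dz":0,"ax":0,"ay":0,"az":0}
    - {"dx":0.068,"dy":-0.051,"dz":0,"ax":0,"ay":0,"az":0}
    - {"dx":0.102,"dy":-0.0765,"dz":0,"ax":0,"ay":0,"az":0}
    - {"dx":0.136,"dy":-0.102,"dz":0,"ax":0,"ay":0,"az":0}
    - {"dx":0.17,"dy":-0.1275,"dz":0,"ax":0,"ay":0,"az":0}

```text
t: 2.1
position: [0.3528, -0.4045, 0.227]
orientation: [0.987, 0.162, 0.0, 0.0]
ft_force: [-0.0, 0.0, 0.6]
opening: 0.648
grip_force: 0.0
```

>>> servo_tool:
  steps:
    - {"dx":0.034,"dy":-0.0255,"dz":0,"ax":0,"ay":0,"az":0}
    - {"dx":0.068,"dy":-0.051,"dz":0,"ax":0,"ay":0,"az":-2}
    - {"dx":0.102,"dy":-0.0765,"dz":0,"ax":0,"ay":0,"az":-5}
    - {"dx":0.137,"dy":-0.1025,"dz":0.01,"ax":0,"ay":0,"az":-5}
    - {"dx":0.137,"dy":-0.1025,"dz":0.04,"ax":0,"ay":0,"az":-5}

```text
t: 2.6
position: [0.4558, -0.2594, 0.1898]
orientation: [0.978, 0.209, 0.004, 0.002]
ft_force: [0.7, -0.6, 0.5]
opening: 0.651
grip_force: 0.0
```

>>> servo_tool:
  steps:
    - {"dx":0,"dy":0,"dz":0.02,"ax":0,"ay":0,"az":0}
    - {"dx":0,"dy":0,"dz":0.03,"ax":0,"ay":0,"az":0}
    - {"dx":0,"dy":0,"dz":0.03,"ax":0,"ay":0,"az":0}
    - {"dx":0,"dy":0,"dz":0.03,"ax":0,"ay":0,"az":0}

```text
t: 3.0
position: [0.4494, -0.2655, 0.1574]
orientation: [0.979, 0.204, 0.0, 0.0]
ft_force: [-0.6, -0.1, -0.8]
opening: 0.649
grip_force: 0.0
```

```bash
python3 - <<'E'
from h import *
goto([.449,-.265,.031],23.6)
# bottle_right axis from the side view: amber/black columns
I=np.load("pics/s.npy").astype(np.uint8); hsv=cv2.cvtColor(I,cv2.COLOR_RGB2HSV)
x0,y0=243,280; m=cv2.inRange(hsv,(3,100,30),(20,255,255))[y0:y0+60,x0:x0+30]; n,l,st,ce=cv2.connectedComponentsWithStats(m)
for i in range(1,n):
    if st[i,4]>15: print(st[i]+[x0,y0,0,0,0],ce[i]+[x0,y0])
for q in((.4509,-.2649),(.449,-.265),(.447,-.263)): print(q,proj("side",[[*q,.118],[*q,.06],[*q,.03]]).round(1).tolist())
E
```

```text
t 3.0 p [ 0.4494 -0.2655  0.1574] F [-0.6 -0.1 -0.8] open 0.649 grip 0.0
 d [ -0.3  -0.7 126.4] rot [ 0. -0. -0.]
[251 305  10   6  46] [255.2826087  307.91304348]
(0.4509, -0.2649) [[256.3, 289.7], [256.7, 304.6], [256.9, 312.0]]
(0.449, -0.265) [[255.6, 289.8], [256.0, 304.7], [256.2, 312.0]]
(0.447, -0.263) [[254.8, 289.2], [255.2, 304.1], [255.4, 311.5]]
```

>>> servo_tool:
  steps:
    - {"dx":-0.0015,"dy":-0.0015,"dz":0.03,"ax":0,"ay":0,"az":0}
    - {"dx":-0.0015,"dy":-0.0015,"dz":0.06,"ax":0,"ay":0,"az":0}
    - {"dx":-0.0015,"dy":-0.0015,"dz":0.09,"ax":0,"ay":0,"az":0}
    - {"dx":-0.0015,"dy":-0.0015,"dz":0.115,"ax":0,"ay":0,"az":0}
    - {"dx":-0.0015,"dy":-0.0015,"dz":0.126,"ax":0,"ay":0,"az":0}

```text
t: 3.5
position: [0.4466, -0.2646, 0.0298]
orientation: [0.979, 0.204, -0.0, -0.0]
ft_force: [-0.8, 1.0, -0.3]
opening: 0.651
grip_force: 0.0
```

>>> servo_tool:
  steps:
    - {"dx":0,"dy":0,"dz":0,"ax":0,"ay":0,"az":0}
    - {"dx":0,"dy":0,"dz":0,"ax":0,"ay":0,"az":0}

```text
t: 3.7
position: [0.4482, -0.2649, 0.032]
orientation: [0.979, 0.204, 0.001, 0.001]
ft_force: [0.6, -0.8, 0.7]
opening: 0.647
grip_force: 0.0
```

>>> servo_tool:
  steps:
    - {"dx":0,"dy":0,"dz":0,"ax":0,"ay":0,"az":0}
    - {"dx":0,"dy":0,"dz":0,"ax":0,"ay":0,"az":0}
    - {"dx":0,"dy":0,"dz":0,"ax":0,"ay":0,"az":0}
    - {"dx":0,"dy":0,"dz":0,"ax":0,"ay":0,"az":0}
    - {"dx":0,"dy":0,"dz":0,"ax":0,"ay":0,"az":0}
  claw: 0.3
  force: 12

```text
t: 4.2
position: [0.4478, -0.2649, 0.0314]
orientation: [0.979, 0.204, 0.001, 0.001]
ft_force: [-0.0, -1.2, 4.1]
opening: 0.36
grip_force: 12.0
```

>>> servo_tool:
  steps:
    - {"dx":0,"dy":0,"dz":-0.01,"ax":0,"ay":0,"az":0}
    - {"dx":0,"dy":0,"dz":-0.035,"ax":0,"ay":0,"az":0}
    - {"dx":0,"dy":0,"dz":-0.065,"ax":0,"ay":0,"az":0}
    - {"dx":0,"dy":0,"dz":-0.1,"ax":0,"ay":0,"az":0}
    - {"dx":0,"dy":0,"dz":-0.13,"ax":0,"ay":0,"az":0}
  force: 20

```text
t: 4.7
position: [0.4468, -0.2635, 0.1624]
orientation: [0.979, 0.205, -0.0, -0.0]
ft_force: [-0.1, -1.0, -0.2]
opening: 0.364
grip_force: 20.0
```

>>> servo_tool:
  steps:
    - {"dx":0.01,"dy":-0.02,"dz":0,"ax":0,"ay":0,"az":0}
    - {"dx":0.026,"dy":-0.053,"dz":0,"ax":0,"ay":0,"az":0}
    - {"dx":0.042,"dy":-0.086,"dz":0,"ax":0,"ay":0,"az":0}
    - {"dx":0.059,"dy":-0.12,"dz":0,"ax":0,"ay":0,"az":0}
    - {"dx":0.076,"dy":-0.155,"dz":0,"ax":0,"ay":0,"az":0}

```text
t: 5.2
position: [0.4539, -0.0902, 0.161]
orientation: [0.979, 0.204, -0.0, -0.0]
ft_force: [0.8, -0.2, -1.4]
opening: 0.36
grip_force: 20.0
```

>>> servo_tool:
  steps:
    - {"dx":0.012,"dy":-0.025,"dz":0,"ax":0,"ay":0,"az":0}
    - {"dx":0.019,"dy":-0.038,"dz":0,"ax":0,"ay":0,"az":0}
    - {"dx":0.019,"dy":-0.038,"dz":0.02,"ax":0,"ay":0,"az":0}
    - {"dx":0.019,"dy":-0.038,"dz":0.045,"ax":0,"ay":0,"az":0}
    - {"dx":0.019,"dy":-0.038,"dz":0.07,"ax":0,"ay":0,"az":0}

```text
t: 5.7
position: [0.4566, -0.0491, 0.0905]
orientation: [0.979, 0.205, 0.0, 0.0]
ft_force: [0.7, -0.7, -1.5]
opening: 0.359
grip_force: 20.0
```

```bash
python3 - <<'E'
from h import *
goto([.458,-.05,.020],23.6)
E
```

```text
t 5.7 p [ 0.4566 -0.0491  0.0905] F [ 0.7 -0.7 -1.5] open 0.359 grip 20.0
 d [ 0.9  1.3 70.5] rot [ 0.  -0.   0.1]
```

>>> servo_tool:
  steps:
    - {"dx":0,"dy":0,"dz":0.025,"ax":0,"ay":0,"az":0}
    - {"dx":0,"dy":0,"dz":0.05,"ax":0,"ay":0,"az":0}
    - {"dx":0,"dy":0,"dz":0.065,"ax":0,"ay":0,"az":0}
    - {"dx":0,"dy":0,"dz":0.071,"ax":0,"ay":0,"az":0}
    - {"dx":0,"dy":0,"dz":0.074,"ax":0,"ay":0,"az":0}

```text
t: 6.2
position: [0.4564, -0.0491, 0.0165]
orientation: [0.979, 0.205, -0.001, -0.0]
ft_force: [-0.7, 0.8, -1.3]
opening: 0.361
grip_force: 20.0
```

>>> servo_tool:
  steps:
    - {"dx":0,"dy":0,"dz":0.001,"ax":0,"ay":0,"az":0}
    - {"dx":0,"dy":0,"dz":0.001,"ax":0,"ay":0,"az":0}

```text
t: 6.4
position: [0.4575, -0.0494, 0.0164]
orientation: [0.979, 0.205, 0.001, 0.0]
ft_force: [0.2, 0.2, -0.2]
opening: 0.362
grip_force: 20.0
```

>>> servo_tool:
  steps:
    - {"dx":0,"dy":0,"dz":0.001,"ax":0,"ay":0,"az":0}
    - {"dx":0,"dy":0,"dz":0.0015,"ax":0,"ay":0,"az":0}
    - {"dx":0,"dy":0,"dz":0.0015,"ax":0,"ay":0,"az":0}

```text
t: 6.7
position: [0.4576, -0.0495, 0.0154]
orientation: [0.979, 0.205, 0.001, 0.001]
ft_force: [-1.5, -0.4, 8.0]
opening: 0.359
grip_force: 20.0
```

>>> servo_tool:
  steps:
    - {"dx":0,"dy":0,"dz":-0.0005,"ax":0,"ay":0,"az":0}
    - {"dx":0,"dy":0,"dz":-0.0005,"ax":0,"ay":0,"az":0}
    - {"dx":0,"dy":0,"dz":-0.0005,"ax":0,"ay":0,"az":0}
    - {"dx":0,"dy":0,"dz":-0.0005,"ax":0,"ay":0,"az":0}
    - {"dx":0,"dy":0,"dz":-0.0005,"ax":0,"ay":0,"az":0}
  claw: 0.65

```text
t: 7.2
position: [0.4568, -0.0494, 0.0147]
orientation: [0.979, 0.205, -0.0, -0.0]
ft_force: [-0.0, 0.5, 0.8]
opening: 0.649
grip_force: 0.0
```

>>> servo_tool:
  steps:
    - {"dx":0,"dy":0,"dz":-0.02,"ax":0,"ay":0,"az":0}
    - {"dx":0,"dy":0,"dz":-0.05,"ax":0,"ay":0,"az":0}
    - {"dx":0,"dy":0,"dz":-0.085,"ax":0,"ay":0,"az":0}
    - {"dx":0,"dy":0,"dz":-0.12,"ax":0,"ay":0,"az":0}
    - {"dx":0,"dy":0,"dz":-0.15,"ax":0,"ay":0,"az":0}

```text
t: 7.7
position: [0.4569, -0.0492, 0.1663]
orientation: [0.979, 0.205, 0.0, 0.0]
ft_force: [1.1, -0.7, 0.5]
opening: 0.651
grip_force: 0.0
```

>>> servo_tool:
  steps:
    - {"dx":0,"dy":0,"dz":0,"ax":0,"ay":0,"az":8}
    - {"dx":0,"dy":0,"dz":0,"ax":0,"ay":0,"az":16}
    - {"dx":0,"dy":0,"dz":0,"ax":0,"ay":0,"az":23.6}
    - {"dx":0,"dy":0,"dz":0,"ax":0,"ay":0,"az":23.6}

```text
t: 8.1
position: [0.4567, -0.0494, 0.1648]
orientation: [1.0, -0.0, 0.0, 0.0]
ft_force: [0.7, 0.4, 0.4]
opening: 0.652
grip_force: 0.0
```

```bash
python3 - <<'E'
from h import *
goto([.471,-.1745,.165],0)
im=cv2.imread("pics/top0.png"); T=snap("top","t2"); S=snap("side","s2")
hsv=cv2.cvtColor(T,cv2.COLOR_RGB2HSV); x0,y0=240,225; m=cv2.inRange(hsv,(3,100,40),(20,255,255))[y0:y0+40,x0:x0+45]
n,l,st,ce=cv2.connectedComponentsWithStats(m)
for i in range(1,n): print(st[i],ce[i]+[x0,y0])
hsv=cv2.cvtColor(S,cv2.COLOR_RGB2HSV); m=cv2.inRange(hsv,(3,100,30),(20,255,255))[190:300,243:300]
n,l,st,ce=cv2.connectedComponentsWithStats(m)
for i in range(1,n):
    if st[i,4]>8: print("S",st[i],ce[i]+[243,190])
print(proj("top",[[.457,-.049,.03],[.457,-.049,.1]]),proj("side",[[.457,-.049,.03],[.457,-.049,.1]]))
E
```

```text
t 8.1 p [ 0.4567 -0.0494  0.1648] F [0.7 0.4 0.4] open 0.652 grip 0.0
 d [ 1.44e+01  1.25e+02 -1.00e-01] rot [ 0.  -0.  -0.1]
[44 12  1  2  2] [284.  237.5]
S [ 8 59 11  6 54] [256.40740741 251.64814815]
S [ 45  59  12  27 185] [294.43783784 261.29189189]
[[265.12219039 251.80714864]
 [264.82093862 250.5466111 ]] [[257.06025597 254.00283375]
 [256.65810183 236.7621982 ]]
```

>>> servo_tool:
  steps:
    - {"dx":0.005,"dy":0.04,"dz":0,"ax":0,"ay":0,"az":0}
    - {"dx":0.01,"dy":0.085,"dz":0,"ax":0,"ay":0,"az":0}
    - {"dx":0.0145,"dy":0.125,"dz":0,"ax":0,"ay":0,"az":0}
    - {"dx":0.0145,"dy":0.125,"dz":0,"ax":0,"ay":0,"az":0}
    - {"dx":0.0145,"dy":0.125,"dz":0.03,"ax":0,"ay":0,"az":0}

```text
t: 8.7
position: [0.4744, -0.1767, 0.1371]
orientation: [1.0, -0.0, 0.003, 0.001]
ft_force: [-0.2, -0.2, -0.7]
opening: 0.649
grip_force: 0.0
```

>>> servo_tool:
  steps:
    - {"dx":0,"dy":0,"dz":0.03,"ax":0,"ay":0,"az":0}
    - {"dx":0,"dy":0,"dz":0.055,"ax":0,"ay":0,"az":0}
    - {"dx":0,"dy":0,"dz":0.068,"ax":0,"ay":0,"az":0}
    - {"dx":0,"dy":0,"dz":0.068,"ax":0,"ay":0,"az":0}
    - {"dx":0,"dy":0,"dz":0.068,"ax":0,"ay":0,"az":0}

```text
t: 9.2
position: [0.4719, -0.174, 0.0672]
orientation: [1.0, 0.001, 0.0, -0.0]
ft_force: [0.5, -0.0, 0.1]
opening: 0.65
grip_force: 0.0
```

>>> servo_tool:
  steps:
    - {"dx":0,"dy":0,"dz":0,"ax":0,"ay":0,"az":0}
    - {"dx":0,"dy":0,"dz":0,"ax":0,"ay":0,"az":0}
    - {"dx":0,"dy":0,"dz":0,"ax":0,"ay":0,"az":0}
    - {"dx":0,"dy":0,"dz":0,"ax":0,"ay":0,"az":0}
    - {"dx":0,"dy":0,"dz":0,"ax":0,"ay":0,"az":0}
  claw: 0.1
  force: 20

```text
t: 9.7
position: [0.4719, -0.1774, 0.0675]
orientation: [1.0, -0.001, 0.001, 0.002]
ft_force: [-0.2, -8.5, 0.6]
opening: 0.273
grip_force: 20.1
```

```bash
python3 - <<'E'
from h import *
goto([.471,-.1745,.065],0)
E
```

```text
t 9.7 p [ 0.4719 -0.1774  0.0675] F [-0.2 -8.5  0.6] open 0.273 grip 20.1
 d [-0.9 -2.9  2.5] rot [ 0.2 -0.1 -0.1]
```

The fingers hold the knob's lip, at an opening of about 26 mm. I'll relieve the side load, draw the pin and check.

>>> servo_tool:
  steps:
    - {"dx":0,"dy":0.0025,"dz":0,"ax":0,"ay":0,"az":0}
    - {"dx":0,"dy":0.0025,"dz":0,"ax":0,"ay":0,"az":0}
    - {"dx":0,"dy":0.0025,"dz":-0.004,"ax":0,"ay":0,"az":0}
    - {"dx":0,"dy":0.0025,"dz":-0.008,"ax":0,"ay":0,"az":0}
    - {"dx":0,"dy":0.0025,"dz":-0.013,"ax":0,"ay":0,"az":0}
  force: 35

```text
t: 10.2
position: [0.472, -0.1773, 0.0796]
orientation: [1.0, -0.0, 0.001, 0.0]
ft_force: [3.4, -4.1, -5.3]
opening: 0.261
grip_force: 35.0
```

>>> servo_tool:
  steps:
    - {"dx":0,"dy":0,"dz":0,"ax":0,"ay":0,"az":0}
    - {"dx":0,"dy":0,"dz":0,"ax":0,"ay":0,"az":0}

```text
t: 10.4
position: [0.4721, -0.1772, 0.0796]
orientation: [1.0, 0.0, 0.001, 0.0]
ft_force: [4.4, -4.2, -6.3]
opening: 0.261
grip_force: 35.0
```

>>> servo_tool:
  steps:
    - {"dx":-0.002,"dy":0.0048,"dz":0,"ax":0,"ay":0,"az":0}
    - {"dx":-0.005,"dy":0.0086,"dz":0,"ax":0,"ay":0,"az":0}
    - {"dx":-0.0077,"dy":0.0126,"dz":0,"ax":0,"ay":0,"az":0}
    - {"dx":-0.0103,"dy":0.0166,"dz":0,"ax":0,"ay":0,"az":0}
    - {"dx":-0.0127,"dy":0.0208,"dz":0,"ax":0,"ay":0,"az":0}

```text
t: 10.9
position: [0.4577, -0.1975, 0.0794]
orientation: [1.0, 0.0, -0.001, -0.0]
ft_force: [0.7, 0.5, -5.6]
opening: 0.259
grip_force: 35.0
```

```bash
python3 - <<'E'
from h import *
s,p,q=pose(); v=p[:2]-np.array([.5387,-.2375]); print(p,np.linalg.norm(v),np.degrees(np.arctan2(v[1],v[0])),s["ft_force"],s["torque"],s["opening"])
E
```

```text
[ 0.45769359 -0.19748425  0.07937792] 0.09035097559568166 153.71143157514643 [ 0.71198604  0.53895878 -5.56571631] [ 0.1122457  -0.14152179 -0.02572228] 0.25930913735449296
```

>>> servo_tool:
  steps:
    - {"dx":-0.0021,"dy":0.0044,"dz":0,"ax":0,"ay":0,"az":0}
    - {"dx":-0.004,"dy":0.0088,"dz":0,"ax":0,"ay":0,"az":0}
    - {"dx":-0.0056,"dy":0.0133,"dz":0,"ax":0,"ay":0,"az":0}
    - {"dx":-0.0071,"dy":0.0179,"dz":0,"ax":0,"ay":0,"az":0}
    - {"dx":-0.0083,"dy":0.0226,"dz":0,"ax":0,"ay":0,"az":0}

```text
t: 11.4
position: [0.4493, -0.2204, 0.0794]
orientation: [1.0, 0.0, -0.001, -0.0]
ft_force: [-2.8, 1.1, -6.6]
opening: 0.26
grip_force: 35.0
```

>>> servo_tool:
  steps:
    - {"dx":0,"dy":0,"dz":0,"ax":0,"ay":0,"az":0}
    - {"dx":0,"dy":0,"dz":0,"ax":0,"ay":0,"az":0}

```text
t: 11.6
position: [0.4494, -0.2205, 0.0794]
orientation: [1.0, -0.0, -0.001, -0.0]
ft_force: [-4.2, 1.5, -5.3]
opening: 0.262
grip_force: 35.0
```

```bash
python3 - <<'E'
from h import *
s,p,q=pose(); print(p,s["ft_force"])
a=np.array([.472,-.1773]); w=p[:2]
# centre from chord (two 92 mm radii) 
d=w-a; L=np.linalg.norm(d); print("chord",L,"angle",np.degrees(2*np.arcsin(L/.184)), "should be 47.6 mm")
n=np.array([d[1],-d[0]])/L
for s_ in(1,-1): print((a+w)/2+s_*n*np.sqrt(.092**2-L*L/4))
E
```

```text
[ 0.44937919 -0.22046311  0.07943245] [-4.23434928  1.52658553 -5.30096391]
chord 0.048731460211633625 angle 30.715472977520047 should be 47.6 mm
[ 0.3821119  -0.15770077]
[ 0.53926729 -0.24006234]
```

>>> servo_tool:
  steps:
    - {"dx":-0.001,"dy":-0.001,"dz":0.003,"ax":0,"ay":0,"az":0}
    - {"dx":-0.001,"dy":-0.001,"dz":0.006,"ax":0,"ay":0,"az":0}
    - {"dx":-0.001,"dy":-0.001,"dz":0.009,"ax":0,"ay":0,"az":0}
    - {"dx":-0.001,"dy":-0.001,"dz":0.012,"ax":0,"ay":0,"az":0}
    - {"dx":-0.001,"dy":-0.001,"dz":0.0125,"ax":0,"ay":0,"az":0}

```text
t: 12.1
position: [0.4496, -0.2199, 0.0675]
orientation: [1.0, -0.0, 0.0, 0.0]
ft_force: [-5.0, -1.3, 3.0]
opening: 0.26
grip_force: 35.0
```

>>> servo_tool:
  steps:
    - {"dx":0,"dy":0,"dz":0,"ax":0,"ay":0,"az":0}
    - {"dx":0,"dy":0,"dz":0,"ax":0,"ay":0,"az":0}

```text
t: 12.3
position: [0.4495, -0.2198, 0.0675]
orientation: [1.0, -0.0, 0.0, 0.0]
ft_force: [-4.3, -2.0, -1.1]
opening: 0.26
grip_force: 35.0
```

>>> servo_tool:
  steps:
    - {"dx":0,"dy":0.003,"dz":0,"ax":0,"ay":0,"az":0}
    - {"dx":0,"dy":0.003,"dz":0,"ax":0,"ay":0,"az":0}

```text
t: 12.5
position: [0.4492, -0.222, 0.0674]
orientation: [1.0, 0.0, -0.0, -0.0]
ft_force: [-5.9, 1.0, 3.3]
opening: 0.262
grip_force: 35.0
```

>>> servo_tool:
  steps:
    - {"dx":-0.001,"dy":-0.003,"dz":0,"ax":0,"ay":0,"az":0}
    - {"dx":-0.001,"dy":-0.003,"dz":0,"ax":0,"ay":0,"az":0}
    - {"dx":-0.001,"dy":-0.003,"dz":0,"ax":0,"ay":0,"az":0}
    - {"dx":-0.001,"dy":-0.003,"dz":0,"ax":0,"ay":0,"az":0}
    - {"dx":-0.001,"dy":-0.003,"dz":0,"ax":0,"ay":0,"az":0}
  claw: 0.65

```text
t: 13.0
position: [0.449, -0.2193, 0.0674]
orientation: [1.0, 0.0, 0.001, 0.0]
ft_force: [-0.4, 0.0, 0.2]
opening: 0.628
grip_force: 0.0
```

>>> servo_tool:
  steps:
    - {"dx":-0.001,"dy":0,"dz":-0.01,"ax":0,"ay":0,"az":0}
    - {"dx":-0.001,"dy":0,"dz":-0.04,"ax":0,"ay":0,"az":0}
    - {"dx":-0.001,"dy":0,"dz":-0.075,"ax":0,"ay":0,"az":0}
    - {"dx":-0.03,"dy":-0.03,"dz":-0.11,"ax":0,"ay":0,"az":0}
    - {"dx":-0.05,"dy":-0.07,"dz":-0.15,"ax":0,"ay":0,"az":0}

```text
t: 13.5
position: [0.4023, -0.1588, 0.209]
orientation: [1.0, -0.001, -0.0, -0.0]
ft_force: [0.3, -0.2, 1.4]
opening: 0.645
grip_force: 0.0
```

>>> servo_tool:
  steps:
    - {"dx":-0.03,"dy":-0.03,"dz":0,"ax":0,"ay":0,"az":0}
    - {"dx":-0.06,"dy":-0.06,"dz":0,"ax":0,"ay":0,"az":0}
    - {"dx":-0.06,"dy":-0.06,"dz":0,"ax":0,"ay":0,"az":0}
  claw: 0

```text
t: 13.8
position: [0.3391, -0.096, 0.2076]
orientation: [1.0, 0.002, -0.002, 0.001]
ft_force: [0.1, -1.1, -0.6]
opening: 0.433
grip_force: 0.0
```

```bash
python3 - <<'E'
from h import *
goto([.545,-.289,.215],0)
T=snap("top","t3"); S=snap("side","s3")
a=cv2.resize(cv2.imread("pics/t3.png")[190:280,240:385],None,fx=3.4,fy=3.4,interpolation=cv2.INTER_CUBIC)
b=cv2.resize(cv2.imread("pics/s3.png")[225:345,245:325],None,fx=3.8,fy=3.8,interpolation=cv2.INTER_CUBIC)
H=max(a.shape[0],b.shape[0]); a,b=[cv2.copyMakeBorder(i,0,H-i.shape[0],0,0,0) for i in(a,b)]; o=np.hstack([a,b]); print(o.shape); cv2.imwrite("pics/c8.png",o[:,:800])
E
```

```text
t 13.8 p [ 0.3391 -0.096   0.2076] F [ 0.1 -1.1 -0.6] open 0.433 grip 0.0
 d [205.1 193.8  -7.6] rot [0.2 0.2 0.2]
(456, 797, 3)
```

View pics/c8.png

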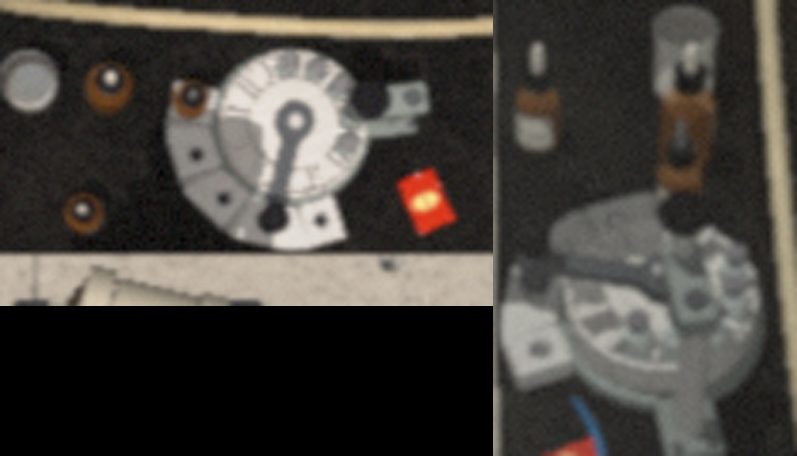

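The view shows bottle_right upright at (84,213), bottle_left untouched at (190,98), the arm swung to the knob at (272,218), and the bystanders in place. I'll check the arm angle and knob height numerically.

```bash
python3 - <<'E'
from h import *
c=np.array([.5392,-.2390])
for tag,ang in(("0",137.3),("3",167.3)):
    T=cv2.imread(f"pics/top{tag}.png" if tag=="0" else "pics/t3.png"); S=cv2.imread(f"pics/side0.png" if tag=="0" else "pics/s3.png")
    p=[*(c+.092*np.array([np.cos(np.radians(ang)),np.sin(np.radians(ang))])),.09]
    out=[]
    for n,I,r in(("top",T,5),("side",S,6)):
        g=cv2.GaussianBlur(cv2.cvtColor(I,cv2.COLOR_BGR2GRAY).astype(np.float32),(0,0),.7); uv=proj(n,p)[0]; u,v=np.round(uv).astype(int)
        w=g[v-r:v+r+1,u-r:u+r+1]; k=np.clip(62-w,0,None); yy,xx=np.mgrid[-r:r+1,-r:r+1]
        out.append(np.array([u+(k*xx).sum()/k.sum(),v+(k*yy).sum()/k.sum()])); print(n,uv.round(1),out[-1].round(1))
        if n=="top": q=onz("top",out[-1],.09)[:2]-c; print("angle",np.degrees(np.arctan2(q[1],q[0])),"r",np.linalg.norm(q))
        else: print(w.astype(int)[:, :])
    print(tri(*out))
E
```

```text
top [307.3 246.1] [306.9 246.1]
angle 136.69252767618926 r 0.09274285163490203
side [263.3 271.4] [263.2 271.2]
[[46 46 46 47 47 45 45 45 46 44 43 43 43]
 [45 45 45 46 45 46 46 45 45 45 43 42 42]
 [46 46 46 46 44 45 46 45 45 44 44 43 44]
 [46 45 45 45 43 43 44 44 44 43 42 43 43]
 [45 43 44 45 44 44 44 43 42 43 41 40 40]
 [44 43 44 44 44 42 42 41 39 41 40 40 41]
 [45 44 43 44 44 43 42 41 41 41 41 42 42]
 [45 44 43 43 42 43 42 42 42 42 43 44 43]
 [46 45 42 43 44 45 44 43 41 40 40 42 44]
 [46 45 42 43 44 46 45 43 41 39 38 40 44]
 [45 44 42 42 43 45 44 42 40 38 38 40 44]
 [46 43 41 41 41 42 40 38 38 37 39 42 44]
 [46 45 45 42 41 40 38 36 37 38 41 45 49]]
(array([ 0.47151592, -0.17541908,  0.08961021]), np.float64(0.0004430774094584326))
top [321.3 253.5] [319.8 253.3]
angle 164.3882518042582 r 0.09253045948396478
side [255.5 283.5] [255.1 282.3]
[[ 40  39  40  40  39  40  41  41  40  40  40  40  39]
 [ 42  41  41  41  40  39  41  41  40  40  39  38  39]
 [ 43  42  42  42  42  41  41  40  39  40  39  38  40]
 [ 40  40  42  42  42  42  41  41  39  40  40  38  41]
 [ 40  40  41  41  42  43  43  43  41  41  41  42  48]
 [ 41  42  43  44  44  42  43  44  42  42  46  52  64]
 [ 41  41  44  45  43  40  41  44  43  45  54  69  82]
 [ 41  41  43  45  45  43  42  43  44  50  66  85  96]
 [ 40  42  44  45  47  46  44  43  44  56  76  94 102]
 [ 42  44  44  44  45  46  45  42  44  60  82  98 103]
 [ 42  43  43  42  42  42  42  41  45  62  85 100 103]
 [ 41  40  42  42  41  40  40  40  44  62  84  97 101]
 [ 41  40  39  40  40  40  41  41  45  60  80  92  97]]
(array([ 0.44929773, -0.21416033,  0.0897069 ]), np.float64(0.0016009882822975948))
```

```bash
python3 - <<'E'
from h import *
T=np.mean([ctrl.snapshot("top").astype(float) for _ in range(6)],axis=0).mean(2); np.save("pics/t4.npy",T)
print(T[246:262,311:331].astype(int))
A=np.load("pics/t.npy").mean(2); print(A[239:255,298:318].astype(int))
c=np.array([.5392,-.2390])
for n,a in(("180 hole/pin",167.3),): print(proj("top",[[*(c+.092*np.array([np.cos(np.radians(a)),np.sin(np.radians(a))])),z] for z in(.016,.045,.09)]))
E
```

```text
[[137 126 109 104 123 141 148 136 113 101  99 102 113 137 168 186 189 188
  179 177]
 [141 132 115 110 128 138 127 102  84  77  81  90 104 131 174 200 204 196
  182 172]
 [136 127 117 117 126 127 115  93  72  64  66  73  84 109 142 163 168 167
  165 161]
 [129 120 124 130 134 133 125 100  66  53  54  61  74  98 124 141 148 157
  167 173]
 [122 121 130 137 139 136 120  87  54  39  39  47  72 113 139 141 146 170
  196 207]
 [120 128 137 139 136 125  98  65  44  39  37  42  80 146 188 185 173 190
  212 220]
 [126 134 138 135 122  97  67  45  41  40  42  41  66 128 186 205 195 201
  216 220]
 [131 137 140 132 109  70  44  38  39  38  38  41  50 105 177 210 202 201
  213 219]
 [138 142 140 130 103  59  33  30  31  34  41  40  46  97 172 212 209 201
  210 216]
 [150 151 143 132 104  62  36  27  25  30  37  41  55 110 178 214 215 207
  208 213]
 [163 160 145 135 115  78  43  27  24  28  36  48  83 144 195 217 218 210
  208 214]
 [178 174 148 137 128 105  70  45  37  42  59  96 137 184 214 221 220 216
  211 214]
 [185 178 150 138 137 129 108  87  82  86 109 161 198 214 221 221 221 219
  215 
[... 1009 characters left out ...]
4 157
  155 153]
 [219 220 219 212 168  97  48  42  44  42  43  50  90 151 176 169 172 180
  177 173]
 [206 216 220 216 185 125  65  42  41  43  50  71 112 147 165 183 204 212
  210 210]
 [164 199 217 218 205 164 108  67  57  72  99 124 146 160 178 203 217 220
  220 221]
 [106 159 199 215 215 201 169 138 130 143 166 173 166 173 195 214 219 221
  221 223]
 [ 59 105 158 196 213 216 211 204 204 203 193 175 169 188 209 219 220 220
  221 218]
 [ 36  58 103 156 194 214 218 221 220 211 187 169 179 202 216 220 220 219
  216 199]
 [ 30  34  54  97 148 190 214 220 214 190 167 171 193 211 220 220 220 218
  206 167]]
[[319.21196722 254.73645503]
 [320.01529478 254.28182426]
 [321.31762976 253.54476455]]
```

The knob reads about 1–1.7° short of 30°, which fits the pin's slack in its hole. Pressing with the pin out would fail the run, so I'll check the knob's height by touching it with the closed fingers. Its top should be at z 0.093 if home and 0.1015 if riding on the plate.

>>> servo_tool:
  steps:
    - {"dx":0.022,"dy":0.025,"dz":0,"ax":0,"ay":0,"az":0}
    - {"dx":0.045,"dy":0.05,"dz":0,"ax":0,"ay":0,"az":0}
    - {"dx":0.067,"dy":0.075,"dz":0.02,"ax":0,"ay":0,"az":0}
    - {"dx":0.09,"dy":0.1,"dz":0.04,"ax":0,"ay":0,"az":0}
    - {"dx":0.11,"dy":0.12,"dz":0.06,"ax":0,"ay":0,"az":0}
  claw: 0
  force: 20

```text
t: 14.7
position: [0.4547, -0.2208, 0.1461]
orientation: [1.0, -0.001, -0.0, -0.0]
ft_force: [-0.1, 0.5, 0.3]
opening: 0.004
grip_force: 0.0
```

>>> servo_tool:
  steps:
    - {"dx":0,"dy":0,"dz":0.02,"ax":0,"ay":0,"az":0}
    - {"dx":0,"dy":0,"dz":0.038,"ax":0,"ay":0,"az":0}
    - {"dx":0,"dy":0,"dz":0.045,"ax":0,"ay":0,"az":0}
    - {"dx":0,"dy":0,"dz":0.05,"ax":0,"ay":0,"az":0}
    - {"dx":0,"dy":0,"dz":0.05,"ax":0,"ay":0,"az":0}

```text
t: 15.2
position: [0.4533, -0.2186, 0.0974]
orientation: [1.0, 0.0, -0.0, -0.0]
ft_force: [-0.3, -0.7, -0.3]
opening: 0.005
grip_force: 0.0
```

>>> servo_tool:
  steps:
    - {"dx":0,"dy":0,"dz":0.001,"ax":0,"ay":0,"az":0}
    - {"dx":0,"dy":0,"dz":0.001,"ax":0,"ay":0,"az":0}

```text
t: 15.4
position: [0.4539, -0.219, 0.0974]
orientation: [1.0, 0.0, 0.001, 0.0]
ft_force: [-1.0, 0.2, 0.2]
opening: 0.006
grip_force: 0.0
```

>>> servo_tool:
  steps:
    - {"dx":-0.002,"dy":0,"dz":0.001,"ax":0,"ay":0,"az":0}
    - {"dx":-0.002,"dy":0,"dz":0.002,"ax":0,"ay":0,"az":0}
    - {"dx":-0.002,"dy":0,"dz":0.002,"ax":0,"ay":0,"az":0}

```text
t: 15.7
position: [0.4513, -0.2188, 0.0948]
orientation: [1.0, 0.0, 0.0, 0.0]
ft_force: [-0.7, -0.4, -0.1]
opening: 0.004
grip_force: 0.0
```

>>> servo_tool:
  steps:
    - {"dx":0,"dy":0,"dz":0.001,"ax":0,"ay":0,"az":0}
    - {"dx":0,"dy":0,"dz":0.0025,"ax":0,"ay":0,"az":0}
    - {"dx":0,"dy":0,"dz":0.0025,"ax":0,"ay":0,"az":0}

```text
t: 16.0
position: [0.4518, -0.2189, 0.0931]
orientation: [1.0, 0.0, 0.0, 0.0]
ft_force: [-2.4, 1.0, 9.7]
opening: 0.006
grip_force: 5.1
```

The touch came at z ≈ 0.0935, so the pin is home. Now to the plunger.

>>> servo_tool:
  steps:
    - {"dx":0,"dy":0,"dz":-0.03,"ax":0,"ay":0,"az":0}
    - {"dx":0,"dy":0,"dz":-0.07,"ax":0,"ay":0,"az":0}
    - {"dx":0,"dy":0,"dz":-0.11,"ax":0,"ay":0,"az":0}
    - {"dx":0.01,"dy":0.008,"dz":-0.125,"ax":0,"ay":0,"az":0}
    - {"dx":0.04,"dy":0.03,"dz":-0.125,"ax":0,"ay":0,"az":0}

```text
t: 16.5
position: [0.492, -0.2485, 0.2207]
orientation: [1.0, 0.001, 0.001, 0.002]
ft_force: [1.1, -0.7, -0.2]
opening: 0.005
grip_force: 0.0
```

>>> servo_tool:
  steps:
    - {"dx":0.03,"dy":0.023,"dz":0,"ax":0,"ay":0,"az":0}
    - {"dx":0.054,"dy":0.041,"dz":0,"ax":0,"ay":0,"az":0}
    - {"dx":0.054,"dy":0.041,"dz":0.01,"ax":0,"ay":0,"az":0}
    - {"dx":0.054,"dy":0.041,"dz":0.025,"ax":0,"ay":0,"az":0}
    - {"dx":0.054,"dy":0.041,"dz":0.025,"ax":0,"ay":0,"az":0}

```text
t: 17.0
position: [0.5427, -0.2881, 0.1888]
orientation: [1.0, 0.001, -0.003, -0.001]
ft_force: [-0.1, 1.0, -0.7]
opening: 0.006
grip_force: 0.0
```

```bash
python3 - <<'E'
from h import *
goto([.5455,-.290,.160],0)
E
```

```text
t 17.0 p [ 0.5427 -0.2881  0.1888] F [-0.1  1.  -0.7] open 0.006 grip 0.0
 d [ 2.9  2.  28.8] rot [-0.2  0.3  0.1]
```

>>> servo_tool:
  steps:
    - {"dx":0.002,"dy":0.0015,"dz":0.006,"ax":0,"ay":0,"az":0}
    - {"dx":0.002,"dy":0.0015,"dz":0.012,"ax":0,"ay":0,"az":0}
    - {"dx":0.002,"dy":0.0015,"dz":0.018,"ax":0,"ay":0,"az":0}
    - {"dx":0.002,"dy":0.0015,"dz":0.024,"ax":0,"ay":0,"az":0}
    - {"dx":0.002,"dy":0.0015,"dz":0.029,"ax":0,"ay":0,"az":0}

```text
t: 17.5
position: [0.5475, -0.2911, 0.1639]
orientation: [1.0, 0.0, 0.0, 0.0]
ft_force: [-2.3, 1.3, 7.8]
opening: 0.005
grip_force: 4.2
```

>>> servo_tool:
  steps:
    - {"dx":0,"dy":0,"dz":0.002,"ax":0,"ay":0,"az":0}
    - {"dx":0,"dy":0,"dz":0.003,"ax":0,"ay":0,"az":0}
    - {"dx":0,"dy":0,"dz":0.003,"ax":0,"ay":0,"az":0}

```text
t: 17.8
position: [0.5476, -0.2911, 0.1622]
orientation: [1.0, 0.0, 0.0, 0.001]
ft_force: [-4.5, 2.4, 13.3]
opening: 0.008
grip_force: 6.8
```

>>> servo_tool:
  steps:
    - {"dx":0,"dy":0,"dz":0.001,"ax":0,"ay":0,"az":0}
    - {"dx":0,"dy":0,"dz":0.002,"ax":0,"ay":0,"az":0}
    - {"dx":0,"dy":0,"dz":0.002,"ax":0,"ay":0,"az":0}

```text
t: 18.1
position: [0.5477, -0.2911, 0.1619]
orientation: [1.0, 0.0, 0.0, 0.001]
ft_force: [-8.7, 3.5, 24.9]
opening: 0.003
grip_force: 12.2
```

The plunger bottoms firmly at about 20 mm of travel. Retreating.

>>> servo_tool:
  steps:
    - {"dx":0,"dy":0,"dz":-0.01,"ax":0,"ay":0,"az":0}
    - {"dx":0,"dy":0,"dz":-0.025,"ax":0,"ay":0,"az":0}
    - {"dx":0,"dy":0,"dz":-0.045,"ax":0,"ay":0,"az":0}
    - {"dx":0,"dy":0,"dz":-0.075,"ax":0,"ay":0,"az":0}
    - {"dx":-0.03,"dy":0,"dz":-0.1,"ax":0,"ay":0,"az":0}

```text
t: 18.6
position: [0.5202, -0.2901, 0.2597]
orientation: [1.0, 0.002, 0.002, -0.001]
ft_force: [-0.9, -0.5, 0.6]
opening: 0.007
grip_force: 0.0
```

>>> servo_tool:
  steps:
    - {"dx":-0.035,"dy":-0.02,"dz":0,"ax":0,"ay":0,"az":0}
    - {"dx":-0.07,"dy":-0.05,"dz":0,"ax":0,"ay":0,"az":0}
    - {"dx":-0.1,"dy":-0.08,"dz":0,"ax":0,"ay":0,"az":0}
    - {"dx":-0.12,"dy":-0.11,"dz":0,"ax":0,"ay":0,"az":0}
    - {"dx":-0.12,"dy":-0.11,"dz":0,"ax":0,"ay":0,"az":0}

```text
t: 19.1
position: [0.3946, -0.1778, 0.2581]
orientation: [1.0, 0.002, -0.001, 0.001]
ft_force: [0.2, -0.0, 0.7]
opening: 0.005
grip_force: 0.0
```

```bash
python3 - <<'E'
from h import *
a=snap("side","s5").astype(float).mean(2); S=np.load("pics/s.npy").mean(2)
goto([.42,-.18,.26],0)
p=proj("side",[.5455,-.29,.182])[0].round().astype(int); print(p)
for I in(S,a): print(I[p[1]-6:p[1]+14,p[0]-1:p[0]+2].mean(1).astype(int))
E
```

```text
t 19.15 p [ 0.3963 -0.1801  0.2586] F [ 0.8 -1.9 -0.3] open 0.007 grip 0.0
 d [23.7 -0.1 -1.4] rot [0.1 0.  0.1]
[295 278]
[ 70  64  54  45  37  36  37  38  38  38  39  38  37  37  53  82 102 107
 104 102]
[ 68  65  52  38  31  34  33  35  33  38  35  34  33  36  53  82 102 107
 104 103]
```

The plunger's image profile matches the one from the start, so it is back up. Handing in.

```bash
python3 -c "
from bench import ctrl
print(ctrl.job_done())"
```

```text
the job is handed in; nothing more can be done
None
```

I handed the job in at about 19 s (no verdict was shown): bottle_right stands upright on the bench, the index arm swung +30° with the pin home, and the stopper of the vial that started at 260° was pressed fully down with the plunger back up.

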